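# Clamp the spare ball valve in the bench vise and turn it shut

## Robot

A 6-joint arm with a two-finger parallel gripper is mounted at the origin on a cart in front of the work surface, level with it; the furniture and walls round the work are solid. World frame = base frame: x ahead of the robot, y to its left, z up, the work surface at z = 0. Lengths are in mm, angles in degrees, forces in N, time in s.
With the tool pointing down it reaches from about 350 to 850 mm from the base axis. Payload 8.1 kg.
Tool frame: the origin (TCP) lies between the finger pads; the fingertips stand 22 mm ahead of it and the grasp point (between the pads) lies 3 mm ahead of it; z points along the fingers, y is the direction in which the jaws open and shut (so a half turn about z gives the same grasp; the last joint's range is limited). The gripper opens to 85 mm and grips with 20 to 120 N. Pads are 22 mm wide; open, the fingers measure 114 mm over their backs; the gripper's body (76 mm by 85 mm) begins 54 mm behind the grasp point. The pads swing forward as they close: fully open they stand 13 mm farther back than shut.
Start: joints at [64.492, 7.471, 85.268, -0, 87.261, -4.893], TCP at [211.231, 561.593, 253.292] pointing down, gripper open.
Joint ranges: [-169.43, 169.43], [-51.17, 129.36], [1.28, 143.12], [-76.62, 256.62], [0, 156.53], [-152.29, 152.29]. Speed limits (degrees/s): [136.94, 136.94, 159.86, 180, 180, 180].

## Interface

Orientations are given as [roll, pitch, yaw] about the fixed x, y, z axes, in that order (R = Rz(yaw) Ry(pitch) Rx(roll)).
In Python, from bench import r gives the robot as it stands.
- The arm moves only by the tool drive_tool, never from a script. Its argument "moves" is a list of rows, each a list of 2 entries, a list of its own where there are three numbers: the shift along the world's x, y, z in mm, then the turn about the world's z in degrees. A call has exactly 8 rows; each row is the pose to reach, as a shift and turn from the pose commanded when the call began; what a row does not reach only later rows make up. A row lasts 1/12 s, in which the tool goes at most 41.7 mm and 7.16 degrees, less where a joint would pass 70% of its speed; a pose out of reach is approached as far as the arm can. A call with a gripper value outside its range is refused whole. "fingers" is the finger opening in mm, from 0 to 85.4, set as the call begins (left out, the last holds). The fingers move at their own pace and stop on an object; "squeeze" is the grip in N (left out, the last holds). Time passes only in rows, so rows that repeat a pose let the fingers close, or fill a call up. It gives the time, the measured TCP pose, the force and the opening at its end, in the units of the state.
- r.sense(): the state, without advancing time (a new reading comes with each control period).
- r.snapshot(name): name is "scene" or "side" or "wrist"; returns a dict with "pixels" (420x560x3 uint8, red, green, blue), "camera_matrix" (3x3 intrinsics, pixels), "k1" (the pictures are not rectified: a ray, as slopes to the right and down, at radius r is drawn at 1 + k1 r^2 times it, then the intrinsics apply), "xyz" and "orientation" of the camera in the world. Camera axes: x right, y down, z forward; pixel columns grow to the right and rows downward; lengths in mm; the calibration is good to about 2 mm. A picture is of the moment at which its call begins. There is no depth.
- r.hand_in(): hands the job in, once; it reports no verdict.
The state is a dict: "time": time; "joint_pos": joint angles; "qd": joint speeds; "joint_efforts": joint torques, N m; "tool_pos": TCP position; "tcp_rot": TCP orientation; "ft_force": force on the tool from outside, world axes, zero at the start; "wrist_torque": the same for the moment, N m; "finger_gap": finger opening in mm.
Only numpy, scipy, OpenCV 4.12 (cv2) and the standard library are available. Lean on these libraries where they do the work, as an engineer would, in place of code of your own. Each camera call takes 0.05 s, during which the arm holds its last target.

## Task

The spare ball valve lies loose between the open jaws of the bench vise. Crank the vise shut, keeping hold of the crank's loose red sleeve all the while it turns, until the valve is gripped firmly but its plastic body is not crushed. Then let go and turn the valve's orange lever a full quarter turn to shut, with the valve staying clamped where it is.

Things in the scene. Friction and masses are not known exactly. Their poses are not given: they have to be found in the camera images.
- vise: Petrol-blue quick-action bench vise bolted to the table, 200 x 128 mm foot, bed (where the valve lies) 60 mm above the table. Origin: under its middle, on the table. Its x axis runs along the screw from the crank to the back jaw, y across the jaws, z up. The back jaw is bolted to the bed with its face somewhere between 59 and 69 mm along +x (not measured), so where the jaws meet the valve must be felt. Its jaws are 112 mm wide and reach 48 mm above the bed.
- crank_axis (a point): Point on the crank's axis of turning (the screw line, parallel to the vise's x), 88 mm above the table, in the plane of the sleeve's middle, 144 mm from the vise's origin along its -x.
- sleeve_mid (a point): Middle of the red plastic sleeve on the crank pin: a cylinder 20 mm across and 66 mm long, its own axis parallel to the vise's x, spinning freely on its pin. It circles crank_axis at a radius of 42 mm; the 17 mm wide steel crank arm stands 40 mm from this point towards the vise (+x of the vise), nothing stands on the other side. It can be pinched from above, fingers either side of it across the vise's y, and followed all round without turning the hand.
- crank (a joint): Crank angle, rad: 0 with the sleeve straight above the axis, growing clockwise seen from the sleeve's end (from up to the vise's -y, then down), full turns counted on; one turn closes the jaws by 16 mm. Starts between 0 and 4.7. Depending on the back jaw, the valve is met on both sides somewhere between 11.6 and 15.8. The screw holds by its own friction when let go.
- jaw: Moving jaw with a hard black rubber face that gives 1 mm for every 70 N; moves along the vise's x. The valve is firmly gripped from 60 N between this jaw and the valve and crushed above 200 N; aim between. Once both jaws touch, 0.1 rad of crank adds about 15 N. Let go, the crank may spring back a little and leave 60 to 75 N.
- sleeve: The red sleeve itself (see sleeve_mid); its frame turns with the crank and spins. Pushed slowly along its path it takes about 4 N with the vise idle, 8 N at 60 N of grip on the valve, 16 N at 200 N. A hand that stops may recoil: at rest it can feel up to 8 N less, but the rise of about 0.9 N per 0.1 rad after both jaws touch stays plain.
- valve: Dark grey plastic union ball valve, 170 mm long, 59 mm across its two union nuts, 0.28 kg, lying on the vise bed with its pipe axis along the vise's y, at first with a few mm of play. Origin: centre of its underside; y along its pipe, z up.
- valve_stem (a point): Point on the valve lever's axis of turning (vertical), at the lever's mid height, 73 mm above the valve's underside.
- lever_tip (a point): Point in the orange lever 38 mm out from valve_stem, at mid height. The lever there is a paddle 26 mm wide and 16 mm high (65 to 81 mm above the valve's underside, 14 mm of it along the lever), ending 45 mm from valve_stem; the union nuts below reach up to 59 mm.
- valve_lever (a joint): Angle of the orange lever, rad: 0 with the lever along the pipe towards the valve's -y (open), 1.57 at its stop with the lever across the pipe towards the valve's +x (shut); it grows anticlockwise seen from above. Starts at 0 to 0.3, stays where it is left and needs about 0.12 N m (3 N at its tip).
- multimeter: Yellow and black hand multimeter, 140 x 70 x 43 mm, a bystander to be left alone. Origin: centre of its underside.
- sample_jar_3: Small sample jar with white lid, 40 mm across, 52 mm high, a bystander to be left alone. Origin: centre of its underside.
- scissors: Scissors with red and black handles, 182 x 60 x 10 mm, a bystander to be left alone. Origin: centre of its underside.

How it is judged (in metres and radians):
On the way, in this order (a step that is already met when the one before it is completed fails the run):
1. the valve is gripped firmly by the jaws while the sleeve is still held (contact force between jaw and valve above 60 N and contact force between the fingers and sleeve above 1 N), for 0.2 s.
2. the lever is turned to shut with the valve clamped (contact force between jaw and valve above 40 N and value of joint valve_lever above 1.4 rad), for 0.2 s.
At the end, for the whole second after the job is handed in: The valve lies upright on the vise bed, square between the jaws (within 0.1 rad), gripped with at least 40 N by the moving jaw, at rest, and its lever is at least 1.4 rad round towards shut (all of step 2 and angle between valve's own z axis and vertical below 0.1 rad and z of valve in the frame of vise below 0.07 m and angle between the y axis of valve and the y axis of vise, either way round below 0.1 rad and linear speed of valve below 0.02 m/s); the robot touches nothing.
It fails at once if the plastic valve is crushed: more than 200 N between moving jaw and valve (contact force between jaw and valve above 200 N).
It fails at once if the crank is turned shut without holding its sleeve (faster than 0.5 rad/s with no finger on the sleeve) (velocity of joint crank above 0.5 rad/s and contact force between the fingers and sleeve below 0.3 N).
It fails at once if a bystander (multimeter, small jar, scissors) is pushed more than 30 mm (distance of any of multimeter, sample_jar_3, scissors from where it was at the start of the episode above 0.03 m).
It also fails if it takes over 70 s, if anything falls off the work surface, if the arm or the gripper's body presses on something with over 40 N, if the wrist force passes 120 N, or if a joint passes its speed limit or range.

## Working session

There is one attempt and no reset: what is moved stays moved. The work goes in short steps, Python scripts to look and compute and a tool call to move; the robot and the scene stay as the last step left them, time stands still between calls to the robot, and variables do not carry over. Pictures are saved under pics/ and viewed, and the job is handed in when it is done.

Besides the shell and the picture viewer there is one more tool, called as name([rows], argument=value, ...), one row to a line, values as JSON. drive_tool: Moves the arm, as the interface text tells. Its arguments: {"type":"object","properties":{"moves":{"type":"array","items":{"type":"array"}},"fingers":{"type":"number"},"squeeze":{"type":"number"}},"required":["moves"]}

```bash
mkdir -p pics; ls
python3 - <<'E'
from bench import r
import cv2, json
print(r.sense())
for n in ["scene","side","wrist"]:
    s=r.snapshot(n)
    cv2.imwrite(f"pics/{n}0.png",s["pixels"][:,:,::-1])
    print(n,s["camera_matrix"],s["k1"],s["xyz"],s["orientation"])
E
```

```text
pics
{'time': 0.0, 'joint_pos': array([ 6.44914627e+01,  7.51637480e+00,  8.53305486e+01,  1.87057538e-04,
        8.72626994e+01, -4.89257038e+00]), 'qd': array([-0.13984091, -0.00099276,  0.03091732,  0.04305227, -0.04961646,
        0.06539177]), 'joint_efforts': array([ 3.02350876e-03, -5.69414341e+01, -5.00545835e+01,  2.69063403e-04,
        1.44531287e-02, -5.25624625e-05]), 'tool_pos': array([211.00736014, 561.11041002, 252.21903987]), 'tcp_rot': array([-1.79890793e+02, -9.53562262e-03,  1.59384015e+02]), 'ft_force': array([ 0.23869529, -0.18779616, -0.23208212]), 'wrist_torque': array([ 0.02275209, -0.00039448,  0.00524332]), 'finger_gap': 85.23303487325367}
scene [[423.61890961   0.         280.32697234]
 [  0.         423.61890961 202.48472679]
 [  0.           0.           1.        ]] -0.013537446065316577 [-186.07469165 -787.58720102 1088.35675793] [-131.23435195   -0.51477894  -42.07542824]
side [[529.40735596   0.         281.304119  ]
 [  0.         529.40735596 207.66601678]
 [  0.           0.           1.        ]] 0.06545650161033094 [-170.41159033 1273.0994825   956.60485837] [-120.46961524   -0.38240297 -149.85141644]
wrist [[316.23181182   0.         276.58746524]
 [  0.         316.23181182 205.94688625]
 [  0.           0.           1.        ]] -0.03102856317014714 [145.66054063 585.69339693 372.56870148] [1.63835240e+02 6.30284930e-02 6.93925128e+01]
```

View pics/scene0.png

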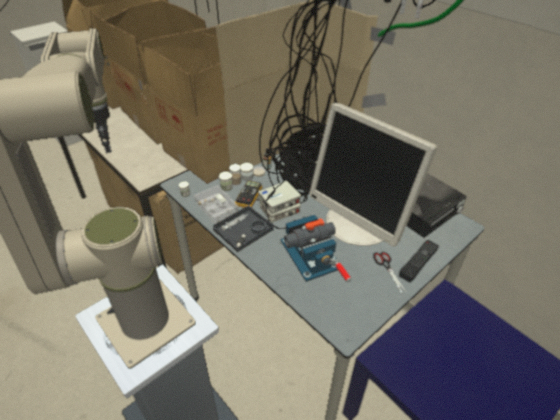

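View pics/side0.png

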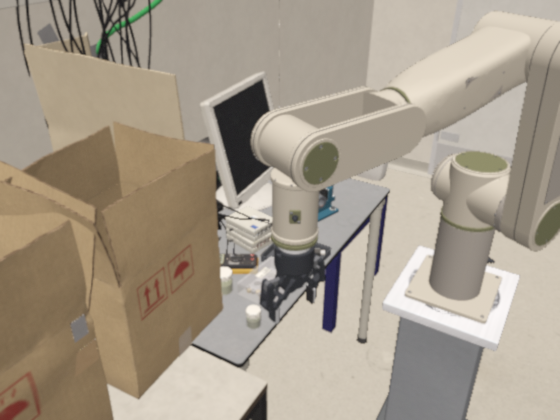

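View pics/wrist0.png

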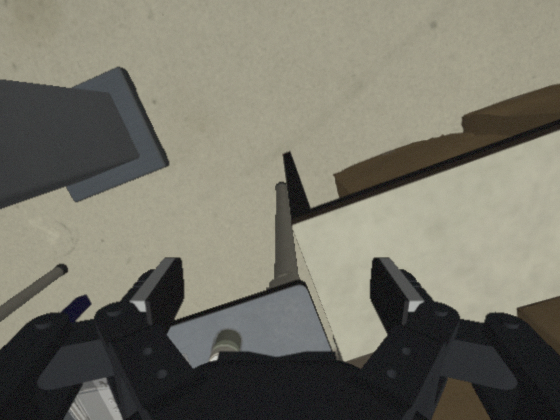

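The scene view shows the vise near (312,247), the red sleeve near (342,271), the orange lever near (318,230). In the side view the arm hides most of it. I'll zoom in.

```bash
cat > h.py <<'E'
import numpy as np, cv2
from scipy.spatial.transform import Rotation as R
def shot(r,n,f=None):
    s=r.snapshot(n)
    if f: cv2.imwrite(f"pics/{f}.png",s["pixels"][:,:,::-1])
    return s
def ray(s,uv):
    K=np.array(s["camera_matrix"]);k=s["k1"]
    d=(np.array(uv,float)-K[:2,2])/np.array([K[0,0],K[1,1]])
    rd=np.hypot(*d); q=rd
    for _ in range(20): q=rd/(1+k*q*q)
    if rd>0: d=d*q/rd
    v=R.from_euler('xyz',s["orientation"],degrees=True).apply([d[0],d[1],1])
    return np.array(s["xyz"],float),v/np.linalg.norm(v)
def onz(s,uv,z):
    o,v=ray(s,uv); return o+v*(z-o[2])/v[2]
def proj(s,P):
    K=np.array(s["camera_matrix"]);k=s["k1"]
    p=R.from_euler('xyz',s["orientation"],degrees=True).inv().apply(np.atleast_2d(P)-np.array(s["xyz"]))
    d=p[:,:2]/p[:,2:]; d=d*(1+k*(d**2).sum(1))[:,None]
    return d*K[0,0]+K[:2,2]
def tri(rays):
    A=np.zeros((3,3));b=np.zeros(3)
    for o,v in rays:
        M=np.eye(3)-np.outer(v,v);A+=M;b+=M@o
    return np.linalg.solve(A,b)
def crop(s,x0,y0,x1,y1,f,k):
    cv2.imwrite(f"pics/{f}.png",cv2.resize(s["pixels"][y0:y1,x0:x1,::-1],None,fx=k,fy=k,interpolation=cv2.INTER_CUBIC))
E
python3 - <<'E'
from bench import r
from h import *
s=shot(r,"scene")
crop(s,260,190,400,295,"c0",5.7)
print(onz(s,(342,271),88),onz(s,(318,230),133),onz(s,(310,260),60))
E
```

```text
[ 514.34148562 -304.16622288   88.        ] [ 551.52588441 -162.69963096  133.        ] [ 491.32171099 -192.41517505   60.        ]
```

View pics/c0.png

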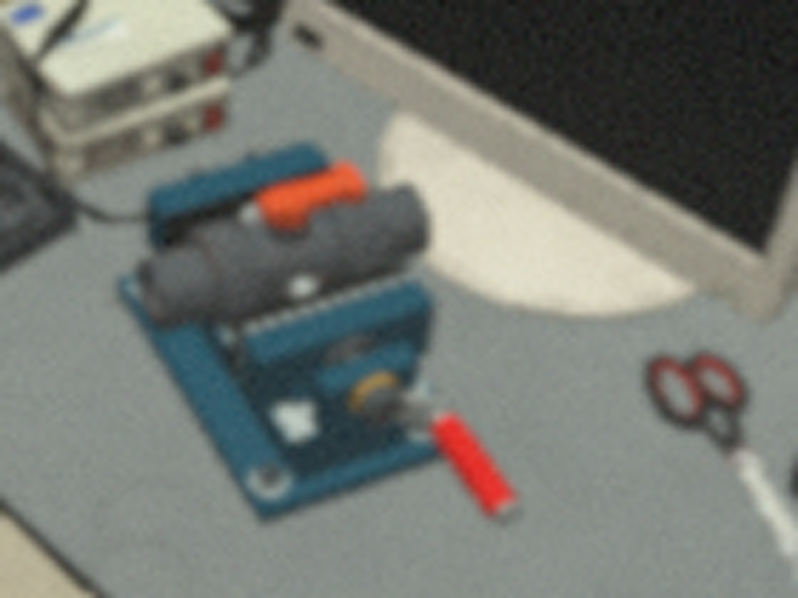

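drive_tool([
  [[20,-35,12],-4],
  [[40,-70,24],-8],
  [[60,-105,36],-12],
  [[80,-140,48],-16],
  [[100,-175,60],-20],
  [[120,-210,72],-24],
  [[140,-245,84],-28],
  [[160,-280,100],-32],
])

```text
time: 0.87
tool_pos: [369.3, 283.2, 351.6]
tcp_rot: [-180.0, 0.0, 127.2]
ft_force: [1.1, 0.1, 0.5]
finger_gap: 85.6
```

drive_tool([
  [[5,-38,0],-5],
  [[10,-76,0],-10],
  [[15,-114,0],-15],
  [[20,-152,0],-20],
  [[25,-190,0],-25],
  [[30,-228,0],-30],
  [[35,-266,0],-35],
  [[40,-304,0],-40],
])

```text
time: 1.53
tool_pos: [408.8, -20.7, 351.8]
tcp_rot: [180.0, 0.0, 87.1]
ft_force: [1.2, 0.1, -0.3]
finger_gap: 85.5
```

drive_tool([
  [[12,-30,0],0],
  [[24,-60,0],0],
  [[36,-90,0],0],
  [[48,-120,0],0],
  [[60,-150,0],0],
  [[70,-170,0],0],
  [[80,-180,0],0],
  [[80,-180,0],0],
])

```text
time: 2.2
tool_pos: [489.7, -200.9, 350.6]
tcp_rot: [-179.9, -0.0, 87.3]
ft_force: [0.1, 0.4, 0.2]
finger_gap: 85.5
```

Run:
```python
from bench import r
from h import *
d=r.sense();print(d["time"],d["tool_pos"],d["tcp_rot"],d["joint_pos"],d["ft_force"])
s=shot(r,"wrist","w1"); s=shot(r,"side","s1");s=shot(r,"scene","sc1")
```

```text
2.2 [ 489.70883271 -200.85932951  350.56852647] [-1.79926471e+02 -1.39394961e-02  8.72501373e+01] [-2.78404195e+01 -4.58517963e+00  8.74773488e+01 -1.87023240e-02
  9.71803318e+01 -2.50928917e+01] [0.12668473 0.43704758 0.1602411 ]
```

View pics/w1.png

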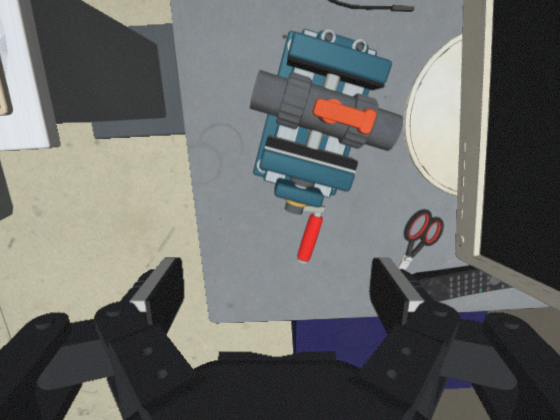

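View pics/s1.png

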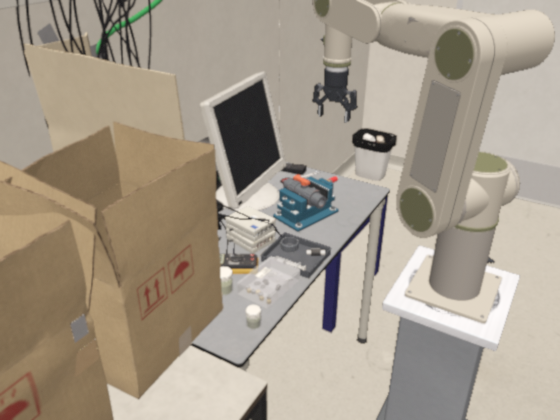

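View pics/sc1.png

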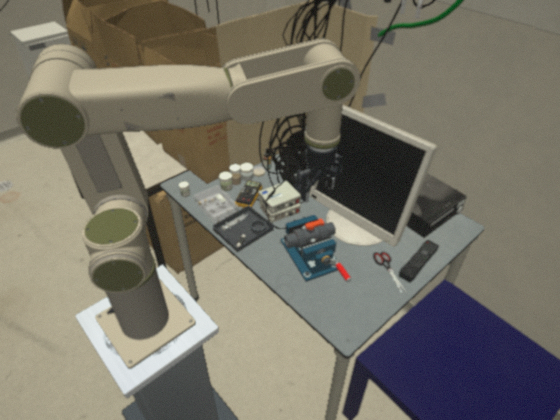

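The wrist view shows the vise clearly: sleeve from (320,213) to (303,261), lever from (320,105) to (372,122), jaws at (310,170) and (345,60); the scissors and monitor lie to the right.

```bash
cat >> h.py <<'E'
def mask(s,kind,roi):
    h=cv2.cvtColor(s["pixels"],cv2.COLOR_RGB2HSV).astype(int)
    H,S,V=h[...,0],h[...,1],h[...,2]
    if kind=="red": m=((H<4)|(H>174))&(S>170)&(V>110)
    if kind=="orange": m=(H>=5)&(H<14)&(S>170)&(V>120)
    if kind=="blue": m=(H>92)&(H<112)&(S>110)&(V>40)
    z=np.zeros(m.shape,np.uint8);x0,y0,x1,y1=roi;z[y0:y1,x0:x1]=m[y0:y1,x0:x1]
    n,l,st,c=cv2.connectedComponentsWithStats(z)
    i=1+st[1:,4].argmax(); 
    return (l==i).astype(np.uint8),st[i],c[i]
E
python3 - <<'E'
from bench import r
from h import *
S={n:shot(r,n) for n in ["scene","side","wrist"]}
roi=dict(scene=(270,200,370,295),side=(260,160,350,225),wrist=(230,20,420,270))
rr={}
for k in ["red","orange"]:
    for n in S:
        try:
            m,st,c=mask(S[n],k,roi[n]); 
            rr[k,n]=ray(S[n],c)
            q=cv2.minAreaRect(np.argwhere(m)[:,::-1].astype(np.float32))
            print(k,n,st,c,cv2.boxPoints(q).round(1).tolist())
        except Exception as e: print(k,n,e)
    for a in (["scene","wrist"],["scene","side","wrist"]):
        try:
            P=tri([rr[k,n] for n in a]);print(k,a,P.round(1),{n:proj(S[n],P).round(1).tolist() for n in S})
        except Exception as e: print(e)
s=S["wrist"]
m=np.zeros((420,560),np.uint8)
mm,st,c=mask(s,"blue",(230,20,420,220));
h=cv2.cvtColor(s["pixels"],cv2.COLOR_RGB2HSV)
crop(s,230,20,420,162,"w1a",4.2);crop(s,230,140,420,282,"w1b",4.2)
E
```

```text
red scene [337 264  12  15  73] [342.24657534 270.82191781] [[335.6000061035156, 265.79998779296875], [339.29998779296875, 263.0], [348.8999938964844, 275.79998779296875], [345.20001220703125, 278.6000061035156]]
red side [333 179   3   1   3] [334. 179.] [[335.0, 179.0], [335.0, 179.0], [333.0, 179.0], [333.0, 179.0]]
red wrist [298 217  24  46 560] [309.46964286 239.68035714] [[296.20001220703125, 259.3999938964844], [310.5, 216.5], [322.5, 220.5], [308.20001220703125, 263.3999938964844]]
red ['scene', 'wrist'] [ 530.3 -294.6   67.6] {'scene': [[342.4, 270.8]], 'side': [[329.6, 180.5]], 'wrist': [[309.1, 239.4]]}
red ['scene', 'side', 'wrist'] [ 523.8 -297.1   74. ] {'scene': [[341.9, 271.0]], 'side': [[331.7, 179.1]], 'wrist': [[304.8, 243.1]]}
orange scene [306 219  17  10  91] [313.81318681 223.65934066] [[305.5, 223.5], [321.1000061035156, 218.3000030517578], [323.1000061035156, 224.3000030517578], [307.5, 229.5]]
orange side attempt to get argmax of an empty sequence
orange wrist [ 314  102   62   35 1164] [344.90549828 118.        ] [[311.79998779296875, 120.30000305175781], [318.8999938964844, 97.0999984741211], [376.5, 114.69999694824219], [369.3999938964844, 138.0]]
orange ['scene', 'wrist'] [ 563.1 -133.7  132.8] {'scene': [[314.0, 223.6]], 'side': [[301.1, 180.0]], 'wrist': [[344.3, 117.6]]}
('orange', 'side')
```

View pics/w1a.png

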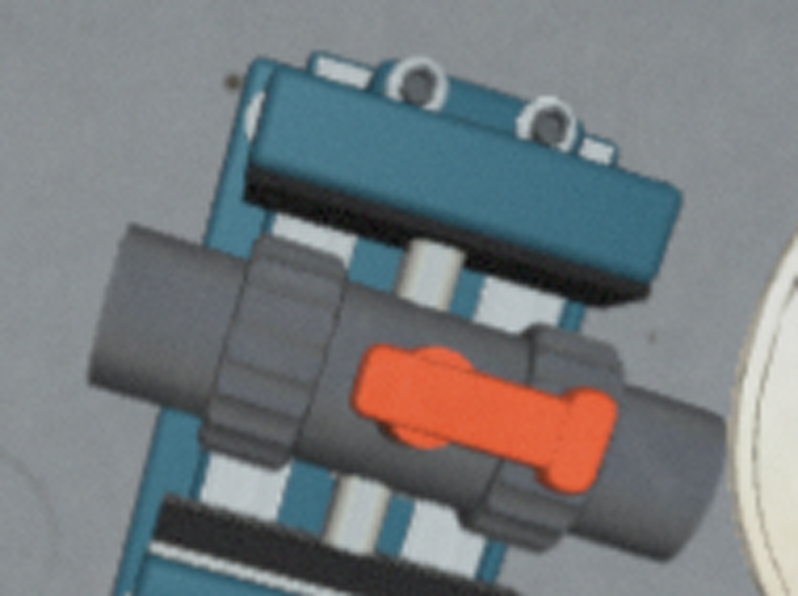

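View pics/w1b.png

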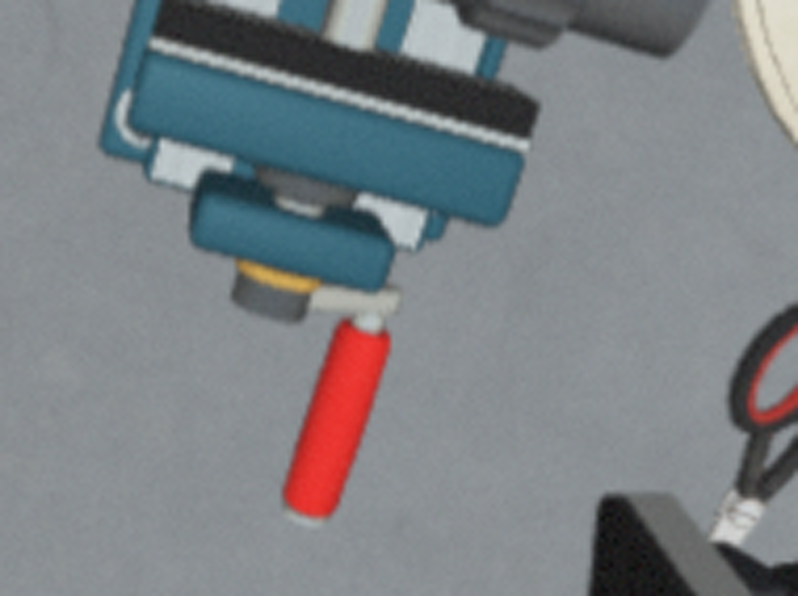

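Run:
```python
from bench import r
from h import *
s=shot(r,"wrist")
a=lambda x,y:(230+(x+.5)/4.2-.5,20+(y+.5)/4.2-.5)
b=lambda x,y:(230+(x+.5)/4.2-.5,140+(y+.5)/4.2-.5)
def L(p,q,z,t):
    P=onz(s,p,z);Q=onz(s,q,z);d=P-Q
    print(t,P.round(1),Q.round(1),"mid",((P+Q)/2).round(1),"len",np.linalg.norm(d).round(1),"ydir ang",np.degrees(np.arctan2(d[1],d[0])).round(2))
L(a(275,66),a(684,190),108,"backjaw rear")
L(a(246,172),a(648,284),108,"backjaw front blue")
L(b(150,44),b(528,150),108,"movjaw white line")
L(b(160,3),b(538,103),108,"mov rubber front")
L(b(345,325),b(290,500),70,"sleeve L edge")
L(b(390,335),b(338,515),70,"sleeve R edge")
L(b(235,290),b(305,310),88,"boss")
L(a(130,225),a(728,420),85,"valve rear silhouette")
L(a(400,400),a(590,440),135,"lever")
# lines direction of x: slopes
```

```text
backjaw rear [516.  -48.4 108. ] [619.6 -81.3 108. ] mid [567.8 -64.9 108. ] len 108.7 ydir ang 162.39
backjaw front blue [507.9 -72.7 108. ] [ 611.2 -103.8  108. ] mid [559.6 -88.3 108. ] len 107.9 ydir ang 163.26
movjaw white line [ 478.5 -166.2  108. ] [ 582. -200.  108.] mid [ 530.3 -183.1  108. ] len 108.9 ydir ang 161.92
mov rubber front [ 481.8 -155.4  108. ] [ 584.5 -187.   108. ] mid [ 533.1 -171.2  108. ] len 107.4 ydir ang 162.9
sleeve L edge [ 534.3 -261.6   70. ] [ 515.3 -321.8   70. ] mid [ 524.8 -291.7   70. ] len 63.2 ydir ang 72.48
sleeve R edge [ 548.6 -265.6   70. ] [ 531.1 -328.    70. ] mid [ 539.9 -296.8   70. ] len 64.8 ydir ang 74.33
boss [ 499.4 -243.    88. ] [ 520.4 -250.3   88. ] mid [ 509.9 -246.6   88. ] len 22.2 ydir ang 160.87
valve rear silhouette [476.9 -81.2  85. ] [ 643.1 -139.6   85. ] mid [ 560.  -110.4   85. ] len 176.2 ydir ang 160.64
lever [ 542.6 -130.1  135. ] [ 589.6 -141.6  135. ] mid [ 566.1 -135.9  135. ] len 48.4 ydir ang 166.29
```

drive_tool([
  [[5,-13,-19],-2],
  [[10,-26,-38],-4],
  [[15,-39,-56],-6],
  [[20,-52,-75],-8],
  [[25,-66,-94],-10],
  [[30,-79,-113],-12],
  [[35,-92,-131],-13.5],
  [[39,-105,-150],-14.7],
], fingers=60, squeeze=50)

```text
time: 3.22
tool_pos: [528.6, -303.9, 201.3]
tcp_rot: [180.0, 0.0, 72.7]
ft_force: [-0.1, 1.4, 0.3]
finger_gap: 60.2
```

Run:
```python
from bench import r
from h import *
d=r.sense();print(d["time"],d["tool_pos"],d["tcp_rot"],d["ft_force"])
S={n:shot(r,n,n+"2") for n in ["scene","side","wrist"]}
roi=dict(scene=(270,200,370,295),side=(260,160,350,225),wrist=(150,20,420,420))
rr=[]
for n in S:
  m,st,c=mask(S[n],"red",roi[n]);print(n,st,c)
  if n!="side": rr.append(ray(S[n],c))
  if n=="wrist": print(cv2.boxPoints(cv2.minAreaRect(np.argwhere(m)[:,::-1].astype(np.float32))))
print(tri(rr))
s=S["wrist"]
C=np.array([498.6,-284.1,88]);ex=np.array([.299,.954,0]);ey=np.array([-.954,.299,0])
for a in (1.9,2,2.1,2.2,2.3,2.4):
  P=C+ey*-42*np.sin(a)+np.array([0,0,42*np.cos(a)]);print(a,P.round(1),proj(S["wrist"],P).round(1),proj(S["scene"],P).round(1))
```

```text
3.2167 [ 528.55671914 -303.85394042  201.31968585] [1.79952474e+02 1.10733175e-02 7.26500376e+01] [-0.12199279  1.38271163  0.28433241]
scene [337 264  12  15  74] [342.16216216 270.81081081]
side [333 179   3   2   4] [334.   179.25]
wrist [ 268  153   23   80 1749] [278.77015437 191.58719268]
[[267.99997 152.99997]
 [289.99997 152.99997]
 [289.99997 231.99997]
 [267.99997 231.99997]]
[ 530.90943894 -294.01897286   66.41163292]
1.9 [ 536.5 -296.    74.4] [[285.5 193.8]] [[344.3 268.6]]
2 [ 535.  -295.5   70.5] [[283.5 192.6]] [[343.8 269.5]]
2.1 [ 533.2 -294.9   66.8] [[281.1 191.5]] [[343.1 270.5]]
2.2 [ 531.  -294.3   63.3] [[278.2 190.5]] [[342.4 271.5]]
2.3 [ 528.5 -293.5   60. ] [[275.1 189.6]] [[341.5 272.4]]
2.4 [ 525.7 -292.6   57. ] [[271.6 188.8]] [[340.6 273.4]]
```

View pics/wrist2.png

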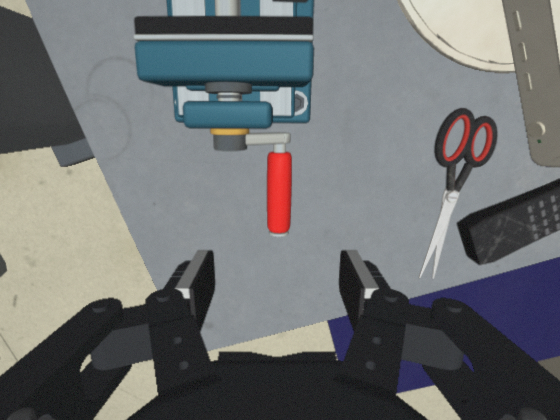

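The sleeve is vertical in the picture, centred at (279,192), midway between the fingers; alignment is good. I'm going down.

drive_tool([
  [[0,-1,-25],0],
  [[-1,-1,-50],0],
  [[-1,-1,-75],0],
  [[-1,-1,-95],0],
  [[-1,-1,-110],0],
  [[-1,-1,-122],0],
  [[-1,-1,-130],0],
  [[-1,-1,-134],0],
])

```text
time: 4.03
tool_pos: [527.4, -304.4, 67.8]
tcp_rot: [180.0, -0.0, 72.7]
ft_force: [-1.1, 0.7, 0.0]
finger_gap: 59.8
```

drive_tool([
  [[0,0,0],0],
  [[0,0,0],0],
  [[0,0,0],0],
  [[0,0,0],0],
  [[0,0,0],0],
  [[0,0,0],0],
  [[0,0,0],0],
  [[0,0,0],0],
], fingers=0, squeeze=50)

```text
time: 4.7
tool_pos: [527.4, -305.1, 68.9]
tcp_rot: [180.0, 0.0, 72.7]
ft_force: [-3.9, 2.2, 6.1]
finger_gap: 18.5
```

Run:
```python
from bench import r
from h import *
d=r.sense();print(d)
S={n:shot(r,n,n+"3") for n in ["scene","wrist"]}
```

```text
{'time': 4.7, 'joint_pos': array([-3.48694281e+01,  1.78733171e+01,  9.33418842e+01, -2.58711817e-03,
        6.87392088e+01, -1.75388600e+01]), 'qd': array([-0.06300606, -0.02621914,  0.00790132,  0.00510424,  0.06559649,
        0.03776311]), 'joint_efforts': array([  0.27423578, -58.47716331, -44.53045964,   0.11739634,
        -1.49630036,  -0.13658525]), 'tool_pos': array([ 527.41033263, -305.12167084,   68.90124525]), 'tcp_rot': array([1.79957256e+02, 1.60382967e-02, 7.26703630e+01]), 'ft_force': array([-3.91523445,  2.16049248,  6.09714599]), 'wrist_torque': array([ 0.29052153,  0.58683973, -0.11356784]), 'finger_gap': 18.46727544619928}
```

View pics/wrist3.png

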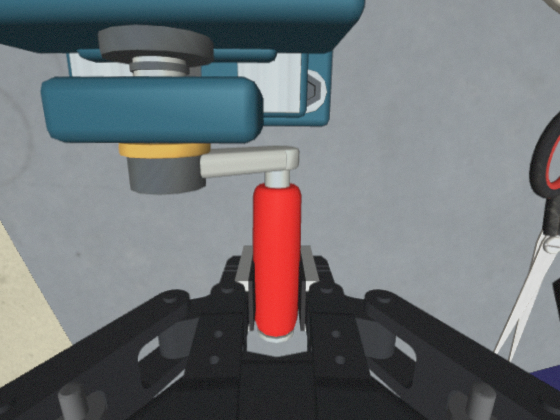

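The fingers close on the sleeve at (277,260); the hub is at (167,175) and the arm plate at (250,160). I'll measure the hub to get the axis.

Run:
```python
from bench import r
from h import *
s=shot(r,"wrist")
ex=np.array([.298,.9546,0]);ey=np.array([-.9546,.298,0])
T=np.array(r.sense()["tool_pos"])
f=lambda u,v,z:np.array([(onz(s,(u,v),z)-T)@ex,(onz(s,(u,v),z)-T)@ey])
for z in (88,92,96): print(z,"hubL",f(129,182,z),"hubR",f(206,178,z))
for z in (66,70,76): print(z,"sleeve L/R at far end",f(254,200,z),f(300,200,z), "near", f(254,300,z))
```

```text
88 hubL [49.25302163 47.59277418] hubR [50.53432332 22.17337913]
92 hubL [50.08567547 45.68484382] hubR [51.31626798 21.27145431]
96 hubL [50.9183293  43.77691345] hubR [52.09821264 20.36952948]
66 sleeve L/R at far end [37.21736812  8.30889559] [ 37.21555264 -10.22920874] near [-8.80332332  9.2369645 ]
70 sleeve L/R at far end [38.29235628  8.01881699] [38.2905998  -9.91676797] near [-6.2325858   8.91672211]
76 sleeve L/R at far end [39.90483852  7.58369911] [39.90317055 -9.44810681] near [-2.37647952  8.43635854]
```

```bash
cat > tab.py <<'E'
import numpy as np,sys,json
def tab(a0,step,n=8,R=42):
    A=a0+step*np.arange(n+1)
    P=np.c_[.9546*R*np.sin(A),-.298*R*np.sin(A),R*np.cos(A)]
    print(round(A[0],3),'->',round(A[-1],3),json.dumps([[ (p-P[0]).round(1).tolist(),0] for p in P[1:]]))
if __name__=="__main__": tab(*[float(x) for x in sys.argv[1:3]])
E
cat > st.py <<'E'
from bench import r
import numpy as np
d=r.sense();T=d["tool_pos"];F=d["ft_force"]
ex=np.array([.298,.9546]);ey=np.array([-.9546,.298]);C=np.array([494.7,-294.9])
q=T[:2]-C;y=q@ey;z=T[2]-3-88;a=np.arctan2(-y,z)%(2*np.pi)
fy=F[:2]@ey
print("t",d["time"],"y %.1f z %.1f x %.1f rad %.1f a %.3f"%(y,z,q@ex,np.hypot(y,z),a),"Ftan(resist) %.1f Frad %.1f Fx %.1f"%(fy*np.cos(a)+F[2]*np.sin(a), -fy*np.sin(a)+F[2]*np.cos(a),F[:2]@ex),"gap %.1f"%d["finger_gap"],"tq",d["wrist_torque"].round(2))
E
python3 st.py;python3 tab.py 2.18 0.1
```

```text
t 4.85 y -34.3 z -22.1 x 0.0 rad 40.8 a 2.144 Ftan(resist) 2.0 Frad -6.2 Fx 1.3 gap 18.5 tq [ 0.35  0.59 -0.1 ]
2.18 -> 2.98 [[[-2.5, 0.8, -3.3], 0], [[-5.2, 1.6, -6.4], 0], [[-8.2, 2.6, -9.1], 0], [[-11.5, 3.6, -11.5], 0], [[-15.0, 4.7, -13.6], 0], [[-18.7, 5.8, -15.3], 0], [[-22.5, 7.0, -16.5], 0], [[-26.4, 8.3, -17.4], 0]]
```

drive_tool([
  [[-2.5,0.8,-3.3],0],
  [[-5.2,1.6,-6.4],0],
  [[-8.2,2.6,-9.1],0],
  [[-11.5,3.6,-11.5],0],
  [[-15,4.7,-13.6],0],
  [[-18.7,5.8,-15.3],0],
  [[-22.5,7,-16.5],0],
  [[-26.4,8.3,-17.4],0],
])

```text
time: 5.52
tool_pos: [500.7, -296.6, 50.3]
tcp_rot: [180.0, 0.0, 72.7]
ft_force: [4.7, -0.4, 0.7]
finger_gap: 18.2
```

```bash
python3 st.py;python3 tab.py 2.98 0.1;python3 tab.py 3.78 0.1
```

```text
t 5.5167 y -6.2 z -40.7 x 0.1 rad 41.2 a 2.990 Ftan(resist) 4.7 Frad 0.0 Fx 1.0 gap 18.2 tq [-0.18 -0.72 -0.24]
2.98 -> 3.78 [[[-4.0, 1.2, -0.5], 0], [[-8.0, 2.5, -0.5], 0], [[-12.0, 3.7, -0.1], 0], [[-15.9, 5.0, 0.6], 0], [[-19.8, 6.2, 1.8], 0], [[-23.5, 7.3, 3.4], 0], [[-27.0, 8.4, 5.4], 0], [[-30.3, 9.5, 7.7], 0]]
3.78 -> 4.58 [[[-3.1, 1.0, 2.7], 0], [[-5.9, 1.8, 5.6], 0], [[-8.4, 2.6, 8.9], 0], [[-10.7, 3.3, 12.4], 0], [[-12.5, 3.9, 16.1], 0], [[-14.0, 4.4, 20.0], 0], [[-15.1, 4.7, 24.1], 0], [[-15.9, 4.9, 28.2], 0]]
```

Tangential 4.7 N, radial about 0: the circle is right.

drive_tool([
  [[-4,1.2,-0.5],0],
  [[-8,2.5,-0.5],0],
  [[-12,3.7,-0.1],0],
  [[-15.9,5,0.6],0],
  [[-19.8,6.2,1.8],0],
  [[-23.5,7.3,3.4],0],
  [[-27,8.4,5.4],0],
  [[-30.3,9.5,7.7],0],
])

```text
time: 6.18
tool_pos: [469.7, -286.7, 57.8]
tcp_rot: [-179.9, -0.0, 72.7]
ft_force: [4.5, -2.2, -3.1]
finger_gap: 18.7
```

drive_tool([
  [[-3.1,1,2.7],0],
  [[-5.9,1.8,5.6],0],
  [[-8.4,2.6,8.9],0],
  [[-10.7,3.3,12.4],0],
  [[-12.5,3.9,16.1],0],
  [[-14,4.4,20],0],
  [[-15.1,4.7,24.1],0],
  [[-15.9,4.9,28.2],0],
])

```text
time: 6.85
tool_pos: [453.8, -281.6, 86.1]
tcp_rot: [-179.9, -0.0, 72.7]
ft_force: [0.7, 0.9, -5.5]
finger_gap: 18.8
```

```bash
python3 st.py;python3 - <<'E'
from bench import r
from h import *
shot(r,"wrist","w4")
from tab import tab
for i in range(4): tab(4.58+1.2*i,0.15)
E
```

```text
t 6.85 y 43.0 z -4.9 x 0.5 rad 43.3 a 4.598 Ftan(resist) 5.5 Frad 0.3 Fx 1.0 gap 18.8 tq [ 0.13  0.03 -0.17]
4.58 -> 5.78 [[[-0.3, 0.1, 6.3], 0], [[0.2, -0.1, 12.6], 0], [[1.7, -0.5, 18.7], 0], [[4.0, -1.2, 24.5], 0], [[7.1, -2.2, 29.9], 0], [[10.9, -3.4, 34.7], 0], [[15.4, -4.8, 38.9], 0], [[20.4, -6.4, 42.3], 0]]
5.78 -> 6.98 [[[5.5, -1.7, 2.6], 0], [[11.2, -3.5, 4.3], 0], [[17.2, -5.4, 5.1], 0], [[23.2, -7.2, 5.0], 0], [[29.1, -9.1, 3.9], 0], [[34.8, -10.9, 1.9], 0], [[40.2, -12.5, -0.9], 0], [[45.1, -14.1, -4.6], 0]]
6.98 -> 8.18 [[[4.3, -1.3, -4.4], 0], [[7.9, -2.5, -9.4], 0], [[10.8, -3.4, -14.9], 0], [[12.9, -4.0, -20.8], 0], [[14.1, -4.4, -27.0], 0], [[14.3, -4.5, -33.3], 0], [[13.7, -4.3, -39.6], 0], [[12.3, -3.8, -45.7], 0]]
8.18 -> 9.38 [[[-2.3, 0.7, -5.8], 0], [[-5.5, 1.7, -11.2], 0], [[-9.4, 2.9, -16.0], 0], [[-13.9, 4.3, -20.1], 0], [[-18.9, 5.9, -23.5], 0], [[-24.4, 7.6, -26.1], 0], [[-30.2, 9.4, -27.8], 0], [[-36.2, 11.3, -28.5], 0]]
```

View pics/w4.png

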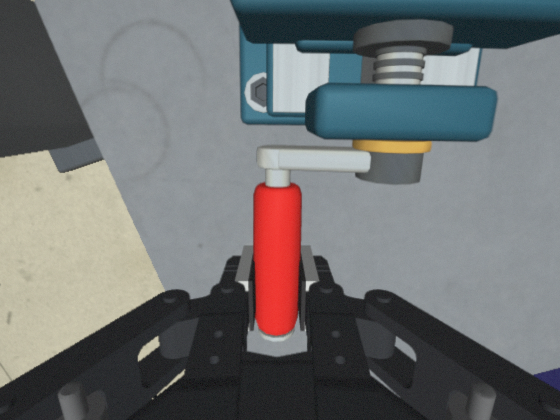

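The sleeve is still held at (277,260), now on the other side of the hub, and the jaw has advanced. Continuing well short of 11.6.

drive_tool([
  [[-0.3,0.1,6.3],0],
  [[0.2,-0.1,12.6],0],
  [[1.7,-0.5,18.7],0],
  [[4,-1.2,24.5],0],
  [[7.1,-2.2,29.9],0],
  [[10.9,-3.4,34.7],0],
  [[15.4,-4.8,38.9],0],
  [[20.4,-6.4,42.3],0],
])

```text
time: 7.57
tool_pos: [475.5, -288.6, 129.2]
tcp_rot: [180.0, -0.0, 72.7]
ft_force: [-2.1, 3.1, -5.2]
finger_gap: 18.3
```

drive_tool([
  [[5.5,-1.7,2.6],0],
  [[11.2,-3.5,4.3],0],
  [[17.2,-5.4,5.1],0],
  [[23.2,-7.2,5],0],
  [[29.1,-9.1,3.9],0],
  [[34.8,-10.9,1.9],0],
  [[40.2,-12.5,-0.9],0],
  [[45.1,-14.1,-4.6],0],
])

```text
time: 8.23
tool_pos: [519.9, -302.7, 123.4]
tcp_rot: [-179.9, 0.0, 72.7]
ft_force: [-8.2, 3.2, -2.4]
finger_gap: 18.7
```

```bash
python3 st.py
```

```text
t 8.2333 y -26.4 z 32.4 x 0.0 rad 41.8 a 0.685 Ftan(resist) 5.2 Frad -7.4 Fx 0.6 gap 18.7 tq [ 0.61  1.27 -0.05]
```

drive_tool([
  [[4.3,-1.3,-4.4],0],
  [[7.9,-2.5,-9.4],0],
  [[10.8,-3.4,-14.9],0],
  [[12.9,-4,-20.8],0],
  [[14.1,-4.4,-27],0],
  [[14.3,-4.5,-33.3],0],
  [[13.7,-4.3,-39.6],0],
  [[12.3,-3.8,-45.7],0],
])

```text
time: 8.9
tool_pos: [532.0, -306.5, 78.4]
tcp_rot: [-179.9, 0.0, 72.7]
ft_force: [-13.2, 7.8, 8.2]
finger_gap: 18.6
```

drive_tool([
  [[-2.3,0.7,-5.8],0],
  [[-5.5,1.7,-11.2],0],
  [[-9.4,2.9,-16],0],
  [[-13.9,4.3,-20.1],0],
  [[-18.9,5.9,-23.5],0],
  [[-24.4,7.6,-26.1],0],
  [[-30.2,9.4,-27.8],0],
  [[-36.2,11.3,-28.5],0],
])

```text
time: 9.57
tool_pos: [498.6, -296.2, 50.4]
tcp_rot: [179.7, 0.1, 72.7]
ft_force: [5.8, -1.0, -10.7]
finger_gap: 18.6
```

```bash
python3 st.py;python3 - <<'E'
from bench import r
from h import *
shot(r,"wrist","w5");shot(r,"scene","sc5")
from tab import tab
tab(9.38,.1);tab(10.18,.1);tab(10.98,.05);tab(11.38,.05)
E
```

```text
t 9.5667 y -4.1 z -40.6 x -0.1 rad 40.8 a 3.040 Ftan(resist) 4.7 Frad 11.3 Fx 0.8 gap 18.6 tq [-0.15 -1.02 -0.22]
9.38 -> 10.18 [[[-4.0, 1.3, 0.0], 0], [[-8.0, 2.5, 0.5], 0], [[-11.9, 3.7, 1.3], 0], [[-15.7, 4.9, 2.6], 0], [[-19.4, 6.1, 4.2], 0], [[-22.9, 7.2, 6.3], 0], [[-26.2, 8.2, 8.7], 0], [[-29.3, 9.1, 11.4], 0]]
10.18 -> 10.98 [[[-2.8, 0.9, 3.0], 0], [[-5.3, 1.6, 6.3], 0], [[-7.4, 2.3, 9.9], 0], [[-9.2, 2.9, 13.6], 0], [[-10.6, 3.3, 17.5], 0], [[-11.7, 3.6, 21.6], 0], [[-12.3, 3.9, 25.7], 0], [[-12.6, 3.9, 29.9], 0]]
10.98 -> 11.38 [[[0.0, -0.0, 2.1], 0], [[0.1, -0.0, 4.2], 0], [[0.4, -0.1, 6.3], 0], [[0.7, -0.2, 8.4], 0], [[1.1, -0.3, 10.4], 0], [[1.6, -0.5, 12.4], 0], [[2.2, -0.7, 14.4], 0], [[2.9, -0.9, 16.4], 0]]
11.38 -> 11.78 [[[0.8, -0.2, 1.9], 0], [[1.7, -0.5, 3.8], 0], [[2.7, -0.8, 5.6], 0], [[3.7, -1.2, 7.4], 0], [[4.9, -1.5, 9.1], 0], [[6.1, -1.9, 10.8], 0], [[7.4, -2.3, 12.4], 0], [[8.8, -2.7, 13.9], 0]]
```

View pics/w5.png

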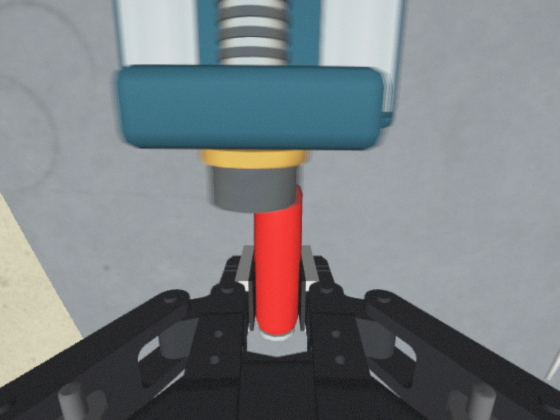

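The sleeve is held at (277,260), passing under the hub at (255,185). Forces are moderate, so I continue at 1.2 rad/s and then slower.

drive_tool([
  [[-4,1.3,0],0],
  [[-8,2.5,0.5],0],
  [[-11.9,3.7,1.3],0],
  [[-15.7,4.9,2.6],0],
  [[-19.4,6.1,4.2],0],
  [[-22.9,7.2,6.3],0],
  [[-26.2,8.2,8.7],0],
  [[-29.3,9.1,11.4],0],
])

```text
time: 10.33
tool_pos: [466.2, -285.7, 61.1]
tcp_rot: [-179.9, -0.0, 72.7]
ft_force: [1.9, 0.4, -6.7]
finger_gap: 18.8
```

```bash
python3 st.py
```

```text
t 10.3333 y 30.0 z -29.9 x 0.3 rad 42.3 a 3.929 Ftan(resist) 5.9 Frad 3.6 Fx 1.0 gap 18.8 tq [ 0.14 -0.16 -0.15]
```

drive_tool([
  [[-2.8,0.9,3],0],
  [[-5.3,1.6,6.3],0],
  [[-7.4,2.3,9.9],0],
  [[-9.2,2.9,13.6],0],
  [[-10.6,3.3,17.5],0],
  [[-11.7,3.6,21.6],0],
  [[-12.3,3.9,25.7],0],
  [[-12.6,3.9,29.9],0],
])

```text
time: 11.0
tool_pos: [453.6, -281.7, 91.1]
tcp_rot: [-179.9, -0.0, 72.7]
ft_force: [-2.8, 3.9, -6.0]
finger_gap: 18.6
```

```bash
python3 st.py
```

```text
t 11.0 y 43.2 z 0.1 x 0.4 rad 43.2 a 4.714 Ftan(resist) 6.0 Frad 3.9 Fx 2.8 gap 18.6 tq [ 0.63  0.54 -0.08]
```

drive_tool([
  [[0,0,2.1],0],
  [[0.1,0,4.2],0],
  [[0.4,-0.1,6.3],0],
  [[0.7,-0.2,8.4],0],
  [[1.1,-0.3,10.4],0],
  [[1.6,-0.5,12.4],0],
  [[2.2,-0.7,14.4],0],
  [[2.9,-0.9,16.4],0],
])

```text
time: 11.67
tool_pos: [456.7, -282.7, 107.8]
tcp_rot: [-179.9, -0.0, 72.7]
ft_force: [-5.5, 4.2, -3.4]
finger_gap: 18.6
```

```bash
python3 st.py
python3 - <<'E'
from bench import r
from h import *
s=shot(r,"scene");crop(s,260,190,400,295,"c6",5.7)
E
```

```text
t 11.6667 y 39.9 z 16.8 x 0.4 rad 43.3 a 5.110 Ftan(resist) 5.6 Frad 4.6 Fx 2.3 gap 18.6 tq [ 0.72  0.77 -0.05]
```

View pics/c6.png

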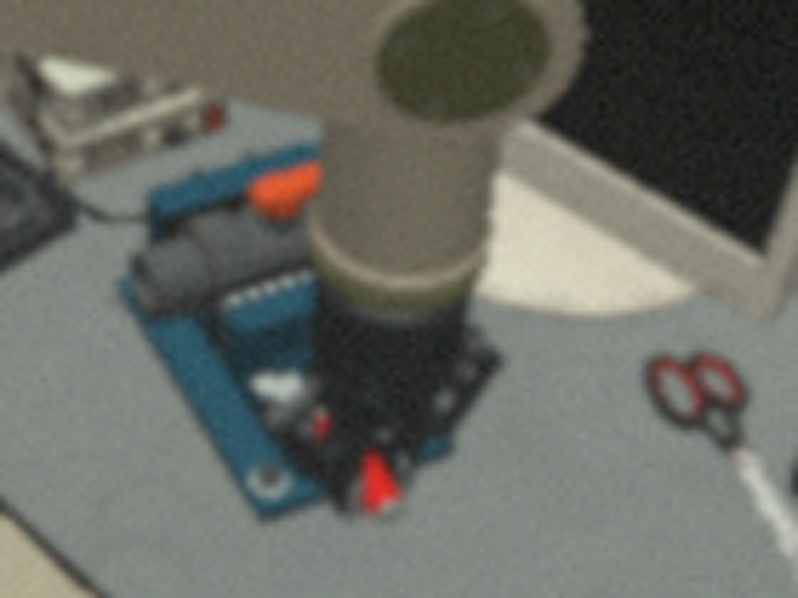

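Partly hidden: the valve is still upright with the lever at (285,190), the jaw is close to the valve, and the sleeve is in the fingers. Now in smaller steps.

drive_tool([
  [[0.8,-0.2,1.9],0],
  [[1.7,-0.5,3.8],0],
  [[2.7,-0.8,5.6],0],
  [[3.7,-1.2,7.4],0],
  [[4.9,-1.5,9.1],0],
  [[6.1,-1.9,10.8],0],
  [[7.4,-2.3,12.4],0],
  [[8.8,-2.7,13.9],0],
])

```text
time: 12.38
tool_pos: [466.1, -285.6, 122.1]
tcp_rot: [180.0, -0.0, 72.7]
ft_force: [-3.5, 4.8, -3.3]
finger_gap: 18.4
```

```bash
python3 st.py
python3 - <<'E'
from tab import tab
for i in range(6): tab(11.78+.4*i,.05)
E
```

```text
t 12.3833 y 30.1 z 31.1 x 0.3 rad 43.3 a 5.515 Ftan(resist) 5.8 Frad 0.9 Fx 3.5 gap 18.4 tq [ 0.6   0.58 -0.15]
11.78 -> 12.18 [[[1.5, -0.5, 1.4], 0], [[3.0, -0.9, 2.8], 0], [[4.6, -1.4, 4.1], 0], [[6.2, -1.9, 5.3], 0], [[7.9, -2.5, 6.4], 0], [[9.6, -3.0, 7.5], 0], [[11.4, -3.6, 8.4], 0], [[13.3, -4.1, 9.2], 0]]
12.18 -> 12.58 [[[1.9, -0.6, 0.7], 0], [[3.8, -1.2, 1.4], 0], [[5.7, -1.8, 1.9], 0], [[7.7, -2.4, 2.4], 0], [[9.7, -3.0, 2.7], 0], [[11.6, -3.6, 2.9], 0], [[13.7, -4.3, 3.1], 0], [[15.7, -4.9, 3.1], 0]]
12.58 -> 12.98 [[[2.0, -0.6, -0.1], 0], [[4.0, -1.2, -0.3], 0], [[6.0, -1.9, -0.6], 0], [[8.0, -2.5, -1.0], 0], [[9.9, -3.1, -1.4], 0], [[11.8, -3.7, -2.0], 0], [[13.7, -4.3, -2.7], 0], [[15.6, -4.9, -3.5], 0]]
12.98 -> 13.38 [[[1.8, -0.6, -0.9], 0], [[3.6, -1.1, -1.9], 0], [[5.3, -1.7, -3.0], 0], [[7.0, -2.2, -4.1], 0], [[8.6, -2.7, -5.4], 0], [[10.1, -3.2, -6.7], 0], [[11.6, -3.6, -8.1], 0], [[13.0, -4.1, -9.6], 0]]
13.38 -> 13.78 [[[1.3, -0.4, -1.6], 0], [[2.6, -0.8, -3.2], 0], [[3.8, -1.2, -4.9], 0], [[4.9, -1.5, -6.6], 0], [[5.9, -1.8, -8.4], 0], [[6.8, -2.1, -10.3], 0], [[7.7, -2.4, -12.2], 0], [[8.4, -2.6, -14.2], 0]]
13.78 -> 14.18 [[[0.7, -0.2, -2.0], 0], [[1.2, -0.4, -4.0], 0], [[1.7, -0.5, -6.0], 0], [[2.0, -0.6, -8.1], 0], [[2.3, -0.7, -10.2], 0], [[2.5, -0.8, -12.3], 0], [[2.5, -0.8, -14.4], 0], [[2.5, -0.8, -16.5], 0]]
```

drive_tool([
  [[1.5,-0.5,1.4],0],
  [[3,-0.9,2.8],0],
  [[4.6,-1.4,4.1],0],
  [[6.2,-1.9,5.3],0],
  [[7.9,-2.5,6.4],0],
  [[9.6,-3,7.5],0],
  [[11.4,-3.6,8.4],0],
  [[13.3,-4.1,9.2],0],
])

```text
time: 13.05
tool_pos: [478.5, -289.6, 130.6]
tcp_rot: [-179.9, -0.0, 72.7]
ft_force: [-6.2, 3.4, -4.1]
finger_gap: 18.0
```

```bash
python3 st.py
```

```text
t 13.05 y 17.0 z 39.6 x 0.3 rad 43.1 a 5.877 Ftan(resist) 8.0 Frad -1.0 Fx 1.4 gap 18.0 tq [ 0.54  1.05 -0.11]
```

Run:
```python
from tab import tab
for i in range(4): tab(12.18+.2*i,.025)
```

```text
12.18 -> 12.38 [[[0.9, -0.3, 0.4], 0], [[1.9, -0.6, 0.7], 0], [[2.8, -0.9, 1.1], 0], [[3.8, -1.2, 1.4], 0], [[4.7, -1.5, 1.7], 0], [[5.7, -1.8, 1.9], 0], [[6.7, -2.1, 2.2], 0], [[7.7, -2.4, 2.4], 0]]
12.38 -> 12.58 [[[1.0, -0.3, 0.2], 0], [[2.0, -0.6, 0.3], 0], [[3.0, -0.9, 0.5], 0], [[4.0, -1.2, 0.6], 0], [[5.0, -1.6, 0.6], 0], [[6.0, -1.9, 0.7], 0], [[7.0, -2.2, 0.7], 0], [[8.0, -2.5, 0.7], 0]]
12.58 -> 12.78 [[[1.0, -0.3, -0.0], 0], [[2.0, -0.6, -0.1], 0], [[3.0, -0.9, -0.2], 0], [[4.0, -1.2, -0.3], 0], [[5.0, -1.6, -0.4], 0], [[6.0, -1.9, -0.6], 0], [[7.0, -2.2, -0.7], 0], [[8.0, -2.5, -1.0], 0]]
12.78 -> 12.98 [[[1.0, -0.3, -0.2], 0], [[1.9, -0.6, -0.5], 0], [[2.9, -0.9, -0.8], 0], [[3.9, -1.2, -1.1], 0], [[4.8, -1.5, -1.4], 0], [[5.8, -1.8, -1.8], 0], [[6.7, -2.1, -2.2], 0], [[7.6, -2.4, -2.6], 0]]
```

drive_tool([
  [[0.9,-0.3,0.4],0],
  [[1.9,-0.6,0.7],0],
  [[2.8,-0.9,1.1],0],
  [[3.8,-1.2,1.4],0],
  [[4.7,-1.5,1.7],0],
  [[5.7,-1.8,1.9],0],
  [[6.7,-2.1,2.2],0],
  [[7.7,-2.4,2.4],0],
])

```text
time: 13.72
tool_pos: [485.8, -291.8, 132.8]
tcp_rot: [-179.8, -0.0, 72.7]
ft_force: [-8.4, 4.4, -3.0]
finger_gap: 18.4
```

```bash
python3 st.py
```

```text
t 13.7167 y 9.4 z 41.8 x 0.3 rad 42.8 a 6.061 Ftan(resist) 9.8 Frad -0.9 Fx 1.7 gap 18.4 tq [ 0.67  1.34 -0.05]
```

Rise of about 0.95 N per 0.1 rad: both jaws touch, from about 11.9 rad; now roughly 70–90 N. About 0.4 rad more.

drive_tool([
  [[1,-0.3,0.2],0],
  [[2,-0.6,0.3],0],
  [[3,-0.9,0.5],0],
  [[4,-1.2,0.6],0],
  [[5,-1.6,0.6],0],
  [[6,-1.9,0.7],0],
  [[7,-2.2,0.7],0],
  [[8,-2.5,0.7],0],
])

```text
time: 14.38
tool_pos: [493.5, -294.3, 133.6]
tcp_rot: [-179.8, -0.0, 72.7]
ft_force: [-10.4, 4.9, -1.4]
finger_gap: 18.4
```

```bash
python3 st.py
python3 - <<'E'
from bench import r
from h import *
shot(r,"wrist","w7")
E
```

```text
t 14.3833 y 1.3 z 42.6 x 0.2 rad 42.6 a 6.252 Ftan(resist) 11.4 Frad -1.0 Fx 1.6 gap 18.4 tq [0.8  1.61 0.01]
```

View pics/w7.png

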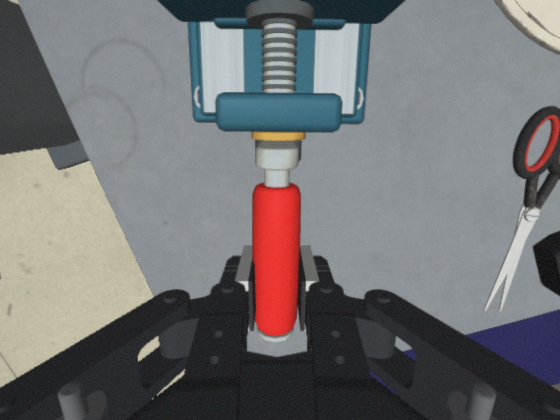

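The sleeve is straight above the hub, firmly held. Force is 11.4 N, i.e. about 95–120 N of grip. One more 0.2 rad, then hold.

drive_tool([
  [[1,-0.3,0],0],
  [[2,-0.6,-0.1],0],
  [[3,-0.9,-0.2],0],
  [[4,-1.2,-0.3],0],
  [[5,-1.6,-0.4],0],
  [[6,-1.9,-0.6],0],
  [[7,-2.2,-0.7],0],
  [[8,-2.5,-1],0],
])

```text
time: 15.1
tool_pos: [501.3, -296.9, 132.8]
tcp_rot: [-179.8, -0.0, 72.7]
ft_force: [-12.9, 5.9, 0.6]
finger_gap: 18.2
```

```bash
python3 st.py
```

```text
t 15.1 y -6.9 z 41.8 x 0.1 rad 42.4 a 0.164 Ftan(resist) 13.9 Frad -1.7 Fx 1.8 gap 18.2 tq [ 0.81  1.94 -0.02]
```

drive_tool([
  [[0,0,0],0],
  [[0,0,0],0],
  [[0,0,0],0],
  [[0,0,0],0],
  [[0,0,0],0],
  [[0,0,0],0],
  [[0,0,0],0],
  [[0,0,0],0],
])

```text
time: 15.77
tool_pos: [501.5, -296.9, 132.8]
tcp_rot: [-179.8, -0.0, 72.7]
ft_force: [-10.2, 5.0, -0.5]
finger_gap: 18.6
```

```bash
python3 st.py
```

```text
t 15.7667 y -7.0 z 41.8 x 0.1 rad 42.4 a 0.167 Ftan(resist) 11.0 Frad -2.3 Fx 1.8 gap 18.6 tq [ 0.76  1.73 -0.02]
```

drive_tool([
  [[0,0,0],0],
  [[0,0,0],0],
  [[0,0,0],0],
  [[0,0,0],0],
  [[0,0,0],0],
  [[0,0,0],0],
  [[0,0,0],0],
  [[0,0,0],0],
], fingers=50)

```text
time: 16.43
tool_pos: [503.0, -297.5, 132.8]
tcp_rot: [180.0, 0.0, 72.7]
ft_force: [-2.1, -0.5, -0.1]
finger_gap: 50.1
```

```bash
python3 st.py
```

```text
t 16.4333 y -8.7 z 41.8 x -0.0 rad 42.7 a 0.206 Ftan(resist) 1.8 Frad -0.5 Fx -1.1 gap 50.1 tq [-0.    0.31 -0.05]
```

drive_tool([
  [[0,0,10],0],
  [[0,0,25],0],
  [[0,0,45],0],
  [[0,0,70],0],
  [[0,0,100],0],
  [[0,0,130],0],
  [[0,0,155],0],
  [[0,0,170],0],
])

```text
time: 17.1
tool_pos: [504.1, -297.9, 307.9]
tcp_rot: [179.6, 0.1, 72.7]
ft_force: [-0.6, -0.4, 0.0]
finger_gap: 50.1
```

Run:
```python
from bench import r
from h import *
d=r.sense();print(d["time"],d["tool_pos"],d["ft_force"])
shot(r,"wrist","w8");s=shot(r,"scene");crop(s,260,190,400,295,"c8",5.7)
```

```text
17.1 [ 504.14351866 -297.90054884  307.87074592] [-0.63842575 -0.44381564  0.02066397]
```

View pics/w8.png

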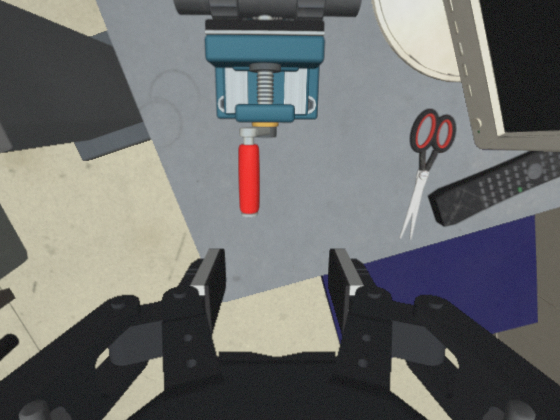

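View pics/c8.png

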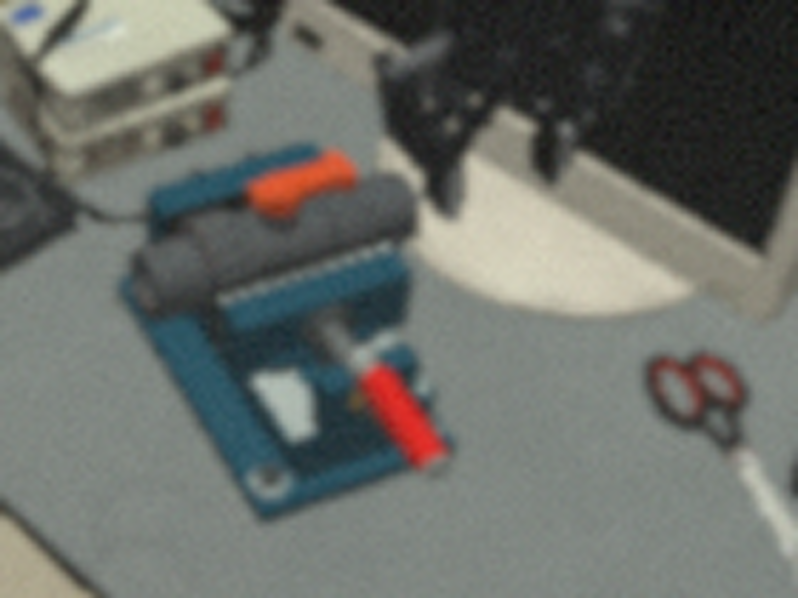

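The sleeve is free at (249,180), sprung back a little to the left of the hub (265,130). Next I look at the valve from above.

drive_tool([
  [[4,12,0],0],
  [[9,28,0],0],
  [[14,45,0],0],
  [[19,62,0],0],
  [[24,78,0],0],
  [[28,92,0],0],
  [[30,100,0],0],
  [[30,100,0],0],
], fingers=0)

```text
time: 17.87
tool_pos: [533.0, -194.9, 301.2]
tcp_rot: [-179.9, -0.1, 72.8]
ft_force: [0.6, -0.1, 0.7]
finger_gap: -0.1
```

Run:
```python
from bench import r
from h import *
d=r.sense();print(d["time"],d["tool_pos"],d["ft_force"],d["tcp_rot"])
s=shot(r,"wrist","w9")
sc=shot(r,"scene")
m,st,c=mask(s,"orange",(150,20,420,300));print(st,c)
m2,st2,c2=mask(sc,"orange",(270,200,370,295));print(st2,c2)
print("tri",tri([ray(s,c),ray(sc,c2)]))
p=np.argwhere(m)[:,::-1].astype(np.float32)
W=np.array([onz(s,u,141) for u in p])[:,:2]
cc=W.mean(0);u,sv,vt=np.linalg.svd(W-cc,full_matrices=False);d=vt[0];t=(W-cc)@d
ex=np.array([.298,.9546]);ey=np.array([-.9546,.298])
print(cc,d,t.min(),t.max(),"in vise axes",d@ex,d@ey,np.degrees(np.arctan2(d@ex,-d@ey)))
m,st,c=mask(s,"red",(150,20,420,400));print("red",st,c)
for a in (-.5,-.4,-.3,-.2,-.1): print(a,proj(s,np.array([498.3-0,-283.5,88])+42*np.sin(a)*np.array([.9546,-.298,0])+np.array([0,0,42*np.cos(a)])))
crop(s,150,40,420,242,"w9a",2.9)
```

```text
17.8667 [ 533.01563961 -194.92490257  301.19030572] [ 0.627434   -0.06323454  0.69772393] [-1.79880522e+02 -5.40277595e-02  7.28130400e+01]
[ 252   92   72   29 1630] [288.8398773 106.4404908]
[304 218  18   9  80] [311.9375 222.0375]
tri [ 565.94479776 -123.22299473  130.48989749]
[ 566.35722935 -124.31794419] [-0.95868916  0.28445578] -29.215512997035184 31.411888374922327 in vise axes -0.014147886424363612 0.9999324963764921 -179.18938518512766
red [247 253   5   8  25] [248.56 256.12]
-0.5 [[250.12962974 278.96646428]]
-0.4 [[253.61308835 279.85290379]]
-0.3 [[257.31404582 280.56177536]]
-0.2 [[261.18528337 281.08116549]]
-0.1 [[265.17568279 281.40219641]]
```

View pics/w9.png

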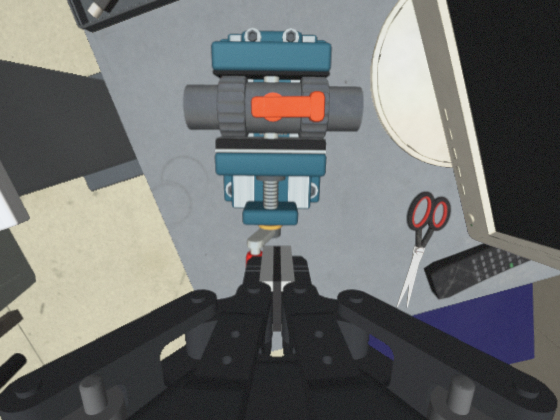

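View pics/w9a.png

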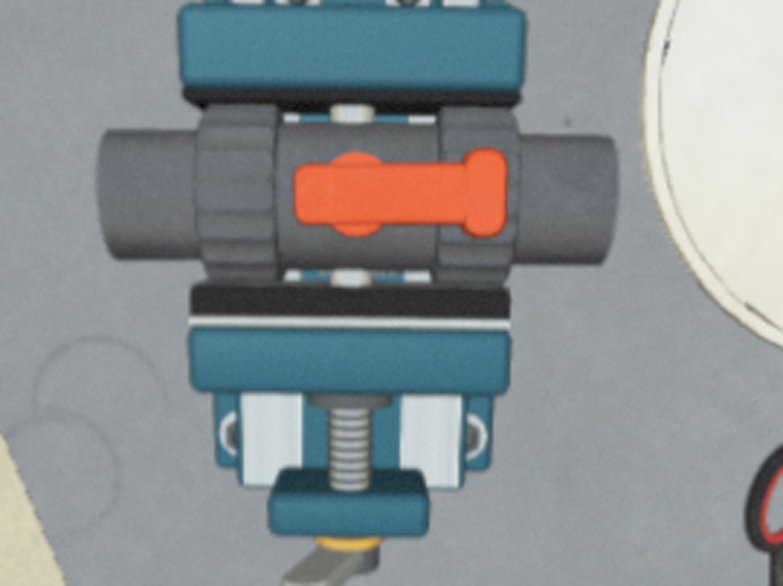

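The valve is square between the jaws and its lever lies at (288,106), pointing right along the pipe. I'll check how far the crank sprang back.

Run:
```python
from bench import r
from h import *
s=shot(r,"wrist"); now=dict(s)
ax=np.array([498.3,-283.5,88]);EX=np.array([.298,.9546,0])
def P(a,dx): return ax+42*np.sin(a)*np.array([.9546,-.298,0])+np.array([0,0,42*np.cos(a)])+dx*EX
for a in (-.8,-.6,-.5,-.4,-.3,-.2): print(a,"now front end",proj(s,P(a,33)).round(1))
# w8 pose: camera offset same in tool frame
from scipy.spatial.transform import Rotation as R
d=r.sense()
Rt=R.from_euler('xyz',d["tcp_rot"],degrees=True);off=Rt.inv().apply(np.array(s["xyz"])-d["tool_pos"])
Rc=Rt.inv()*R.from_euler('xyz',s["orientation"],degrees=True)
T8=R.from_euler('xyz',[179.6,.1,72.7],degrees=True)
s8=dict(s);s8["xyz"]=np.array([504.14,-297.9,307.87])+T8.apply(off);s8["orientation"]=(T8*Rc).as_euler('xyz',degrees=True)
s8["pixels"]=cv2.imread("pics/w8.png")[:,:,::-1].copy()
m,st,c=mask(s8,"red",(150,100,350,300));print("w8 red",st,c)
for a in (-.8,-.6,-.5,-.4,-.3,-.2): print(a,proj(s8,P(a,0)+[0,0,4]).round(1))
print("hub",proj(s8,ax+33*EX))
```

```text
-0.8 now front end [[240.1 244.8]]
-0.6 now front end [[245.8 246.9]]
-0.5 now front end [[249.1 247.8]]
-0.4 now front end [[252.7 248.5]]
-0.3 now front end [[256.5 249.1]]
-0.2 now front end [[260.5 249.6]]
w8 red [ 239  145   20   68 1285] [248.69105058 178.07548638]
-0.8 [[233.8 176.6]]
-0.6 [[239.8 177.6]]
-0.5 [[243.3 178.1]]
-0.4 [[247.1 178.4]]
-0.3 [[251.1 178.7]]
-0.2 [[255.3 178.9]]
hub [[265.14713983 139.78614244]]
```

Run:
```python
from bench import r
from h import *
s=shot(r,"wrist")
px=lambda x,y:(150+(x+.5)/2.9-.5,40+(y+.5)/2.9-.5)
st=onz(s,px(355,195),141)[:2];pd=onz(s,px(486,193),141)[:2];end=onz(s,px(505,193),141)[:2];tail=onz(s,px(294,193),141)[:2]
ex=np.array([.298,.9546]);ey=np.array([-.9546,.298])
print("stem",st,"paddle",pd,"r",np.linalg.norm(pd-st),"end r",np.linalg.norm(end-st),"tail",np.linalg.norm(tail-st))
# width in y
a=onz(s,px(486,150),141)[:2];b=onz(s,px(486,237),141)[:2];print("w",np.linalg.norm(a-b))
# jaws relative
for n,q in (("back jaw rubber",(350,104)),("mov rubber",(350,286))): print(n,(onz(s,px(*q),108)[:2]-st)@ex)
d=pd-st;print("lever ang",np.degrees(np.arctan2(d@ex,-d@ey)))
# line: stem via disc; check with scene tri 566,-123
T=r.sense()["tool_pos"][:2]
R0=37
for k in range(0,13):
    th=np.radians(7.5*k)
    l=-ey*np.cos(th)+ex*np.sin(th); n=ey*np.sin(th)+ex*np.cos(th)
    p=st+R0*l-24*n
    if k==0: p0=p; print("start at clear 6mm:",(p-6*n), "delta from T",p-6*n-T)
    print(k,7.5*k,(p-p0).round(1))
```

```text
stem [ 552.60855674 -123.21971515] paddle [ 589.49107953 -134.07669705] r 38.44729565149405 end r 44.02902378789808 tail 17.904142808258317
w 24.52582572645
back jaw rubber 28.76399578841709
mov rubber -28.59499108951054
lever ang 0.9342688981281002
start at clear 6mm: [ 578.98875674 -162.88371515] delta from T [46.3107458  34.83396654]
0 0.0 [0. 0.]
1 7.5 [4.2 4. ]
2 15.0 [7.8 8.4]
3 22.5 [10.8 13.4]
4 30.0 [13.2 18.6]
5 37.5 [14.8 24.2]
6 45.0 [15.7 29.9]
7 52.5 [15.9 35.6]
8 60.0 [15.3 41.4]
9 67.5 [14. 47.]
10 75.0 [11.9 52.4]
11 82.5 [ 9.2 57.4]
12 90.0 [ 5.8 62.1]
```

Run:
```python
from bench import r
from h import *
s=shot(r,"wrist")
for p in ((425,50),(440,120),(470,230)):
  print([onz(s,p,z)[:2].round() for z in (60,120,250)])
```

```text
[array([ 724., -114.]), array([ 696., -117.]), array([ 635., -123.])]
[array([ 727., -190.]), array([ 699., -180.]), array([ 637., -159.])]
[array([ 742., -332.]), array([ 711., -298.]), array([ 644., -226.])]
```

drive_tool([
  [[8,6,-3],0],
  [[18,13,-10],0],
  [[28,20,-25],0],
  [[37,27,-45],0],
  [[43,32,-70],0],
  [[46,35,-95],0],
  [[46,35,-115],0],
  [[46,35,-125],0],
])

```text
time: 18.78
tool_pos: [578.0, -160.7, 173.0]
tcp_rot: [-179.7, -0.0, 72.7]
ft_force: [-0.4, 0.3, -0.3]
finger_gap: 0.1
```

Run:
```python
from bench import r
from h import *
d=r.sense();print(d["time"],d["tool_pos"],d["ft_force"],d["tcp_rot"])
s=shot(r,"wrist","w10")
s=shot(r,"scene");crop(s,260,160,400,265,"c10",5.7)
```

```text
18.7833 [ 577.96289184 -160.69877787  173.02476288] [-0.38342477  0.3323734  -0.2841273 ] [-1.79695092e+02 -3.22162320e-02  7.27200172e+01]
```

View pics/w10.png

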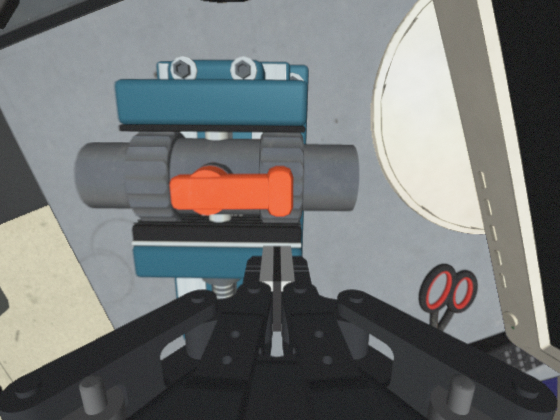

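View pics/c10.png

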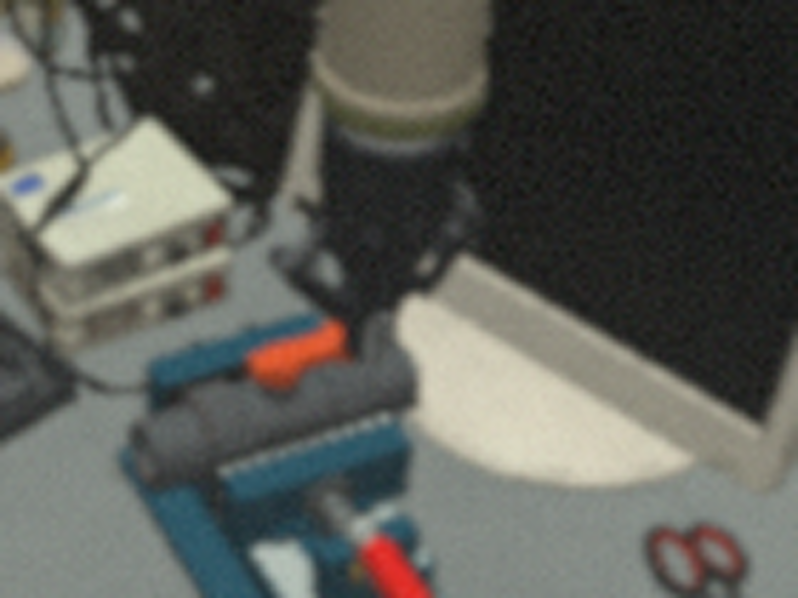

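The fingers stand just behind the paddle (280,190); the crank hasn't moved since. Going down beside the paddle.

drive_tool([
  [[0,-1,-6],0],
  [[1,-2,-12],0],
  [[1,-2,-18],0],
  [[1,-2,-23],0],
  [[1,-2,-26],0],
  [[1,-2,-27],0],
  [[1,-2,-27],0],
  [[1,-2,-27],0],
])

```text
time: 19.55
tool_pos: [580.1, -164.3, 150.8]
tcp_rot: [180.0, 0.0, 72.7]
ft_force: [1.0, -0.4, -0.3]
finger_gap: -0.0
```

Run:
```python
from bench import r
from h import *
d=r.sense();print(d["time"],d["tool_pos"],d["ft_force"],d["tcp_rot"])
s=shot(r,"wrist","w11")
```

```text
19.55 [ 580.07286314 -164.28903695  150.83002439] [ 1.00025733 -0.41870226 -0.33449322] [1.79980721e+02 6.43344373e-04 7.26780125e+01]
```

View pics/w11.png

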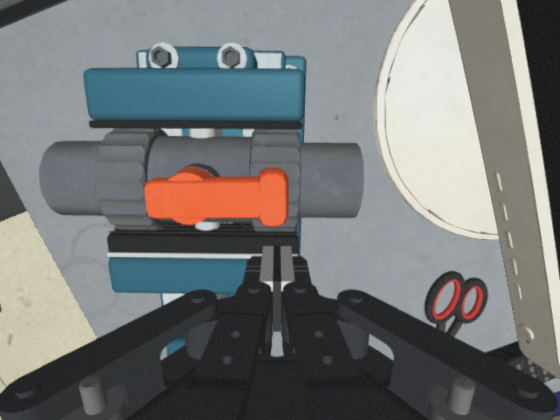

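drive_tool([
  [[0,0,-2],0],
  [[0,0,-4],0],
  [[0,1,-4.5],0],
  [[0.5,3,-4.5],0],
  [[1,5,-4.5],0],
  [[1,6,-4.5],0],
  [[1.5,7,-4.5],0],
  [[1.5,7,-4.5],0],
])

```text
time: 20.27
tool_pos: [581.6, -157.0, 146.2]
tcp_rot: [180.0, -0.0, 72.7]
ft_force: [-0.6, -0.5, -0.3]
finger_gap: 0.4
```

Run:
```python
from bench import r
d=r.sense();print(d["time"],d["tool_pos"],d["ft_force"],d["tcp_rot"])
```

```text
20.2667 [ 581.6418768  -156.95435797  146.19530157] [-0.57637357 -0.46174605 -0.25966406] [ 1.79987221e+02 -2.57160875e-03  7.27013494e+01]
```

Run:
```python
import numpy as np,json
ex=np.array([.298,.9546]);ey=np.array([-.9546,.298])
def p(deg):
    th=np.radians(deg);l=-ey*np.cos(th)+ex*np.sin(th); n=ey*np.sin(th)+ex*np.cos(th)
    return 37*l-24*n
for a in (0,40,72):
    st=5 if a<70 else 2.5
    if a==40: st=4
    print(a,json.dumps([[(p(a+st*k)-p(a)).round(1).tolist()+[0],st*k] for k in range(1,9)]))
```

```text
0 [[[2.9, 2.6, 0], 5], [[5.5, 5.4, 0], 10], [[7.8, 8.4, 0], 15], [[9.9, 11.7, 0], 20], [[11.7, 15.1, 0], 25], [[13.2, 18.6, 0], 30], [[14.4, 22.3, 0], 35], [[15.2, 26.0, 0], 40]]
40 [[[0.4, 3.0, 0], 4], [[0.7, 6.1, 0], 8], [[0.7, 9.2, 0], 12], [[0.5, 12.3, 0], 16], [[0.1, 15.3, 0], 20], [[-0.5, 18.3, 0], 24], [[-1.4, 21.3, 0], 28], [[-2.4, 24.2, 0], 32]]
72 [[[-0.8, 1.8, 0], 2.5], [[-1.6, 3.5, 0], 5.0], [[-2.5, 5.2, 0], 7.5], [[-3.5, 6.9, 0], 10.0], [[-4.5, 8.5, 0], 12.5], [[-5.6, 10.1, 0], 15.0], [[-6.8, 11.6, 0], 17.5], [[-8.0, 13.0, 0], 20.0]]
```

drive_tool([
  [[2.9,2.6,0],5],
  [[5.5,5.4,0],10],
  [[7.8,8.4,0],15],
  [[9.9,11.7,0],20],
  [[11.7,15.1,0],25],
  [[13.2,18.6,0],30],
  [[14.4,22.3,0],35],
  [[15.2,26,0],40],
])

```text
time: 20.93
tool_pos: [597.9, -132.3, 146.6]
tcp_rot: [179.9, 0.2, 112.9]
ft_force: [5.8, -5.1, -1.4]
finger_gap: 0.3
```

Run:
```python
from bench import r
from h import *
d=r.sense();print(d["time"],d["tool_pos"],d["ft_force"],d["tcp_rot"])
s=shot(r,"wrist","w12")
```

```text
20.9333 [ 597.89185582 -132.31085433  146.59333545] [ 5.77446582 -5.10996273 -1.41951997] [1.79893529e+02 1.75993008e-01 1.12901403e+02]
```

View pics/w12.png

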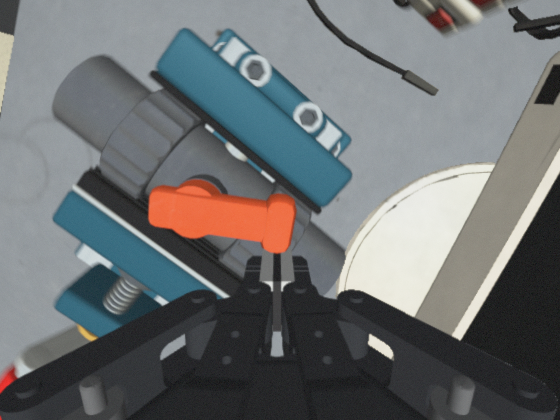

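The lever follows, now about 37° round, with the paddle at (278,222) against the fingers.

drive_tool([
  [[0.4,3,0],4],
  [[0.7,6.1,0],8],
  [[0.7,9.2,0],12],
  [[0.5,12.3,0],16],
  [[0.1,15.3,0],20],
  [[-0.5,18.3,0],24],
  [[-1.4,21.3,0],28],
  [[-2.4,24.2,0],32],
])

```text
time: 21.65
tool_pos: [596.4, -107.2, 147.3]
tcp_rot: [179.9, 0.3, 144.9]
ft_force: [7.7, 0.2, -0.3]
finger_gap: 0.1
```

drive_tool([
  [[-0.8,1.8,0],2.5],
  [[-1.6,3.5,0],5],
  [[-2.5,5.2,0],7.5],
  [[-3.5,6.9,0],10],
  [[-4.5,8.5,0],12.5],
  [[-5.6,10.1,0],15],
  [[-6.8,11.6,0],17.5],
  [[-7.2,12.2,0],18.5],
])

```text
time: 22.32
tool_pos: [588.8, -94.4, 147.3]
tcp_rot: [179.9, 0.2, 163.4]
ft_force: [6.6, 3.0, 1.5]
finger_gap: -0.4
```

Run:
```python
from bench import r
from h import *
d=r.sense();print(d["time"],d["tool_pos"],d["ft_force"],d["tcp_rot"])
s=shot(r,"wrist","w13")
```

```text
22.3167 [588.82494521 -94.36579837 147.34825721] [6.64115122 3.00390095 1.4590807 ] [179.92043665   0.24234967 163.35043633]
```

View pics/w13.png

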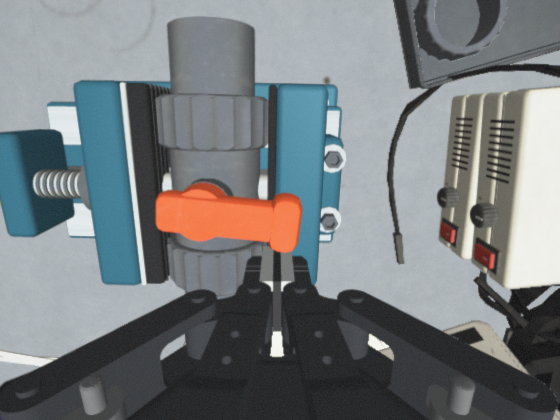

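The lever is nearly across the pipe but lags the hand by some degrees (stem at (203,205), paddle at (285,222)). Pushing on toward the stop.

drive_tool([
  [[-0.7,0.2,0],0],
  [[-1.4,0.4,0],0],
  [[-2.1,0.6,0],0],
  [[-2.8,0.8,0],0],
  [[-3.5,1,0],0],
  [[-4.2,1.2,0],0],
  [[-4.8,1.4,0],0],
  [[-4.8,1.4,0],0],
])

```text
time: 23.03
tool_pos: [585.1, -93.5, 147.5]
tcp_rot: [179.9, 0.4, 163.2]
ft_force: [12.2, 1.4, -3.0]
finger_gap: 0.1
```

```bash
cat > lev.py <<'E'
from bench import r
from h import *
import sys
d=r.sense();print(d["time"],d["tool_pos"],d["ft_force"],d["tcp_rot"])
s=shot(r,"wrist",sys.argv[1])
m,st,c=mask(s,"orange",(80,60,420,320))
p=np.argwhere(m)[:,::-1].astype(np.float32)
W=np.array([onz(s,u,141) for u in p])[:,:2]
ex=np.array([.298,.9546]);ey=np.array([-.9546,.298]);S=np.array([552.6,-123.2])
w=W-W.mean(0);v=np.linalg.svd(w,full_matrices=False)[2][0]
print("axis ang",np.degrees(np.arctan2(v@ex,-v@ey))%180)
q=(W-S)
far=q[np.hypot(*q.T)>34];f=far.mean(0);print("paddle ang",np.degrees(np.arctan2(f@ex,-f@ey)),np.hypot(*f))
E
python3 lev.py w14
```

```text
23.0333 [585.09522326 -93.5119805  147.54507433] [12.17942349  1.37297842 -2.95668619] [179.92216522   0.39895366 163.18683851]
axis ang 92.29218544662675
paddle ang 97.86608656158904 40.787794216636684
```

View pics/w14.png

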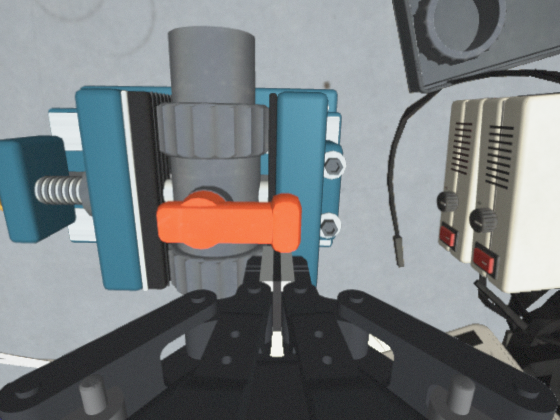

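The lever is square across the pipe (about 92° by the fit), and the force rise to 12 N shows the stop. Backing away, then up.

drive_tool([
  [[3,-1,0],0],
  [[7,-2,0],0],
  [[11,-3,0],0],
  [[15,-4,0],0],
  [[16,-4,8],0],
  [[16,-4,25],0],
  [[16,-4,50],0],
  [[16,-4,80],0],
])

```text
time: 23.75
tool_pos: [597.1, -97.1, 225.3]
tcp_rot: [-180.0, -0.2, 163.2]
ft_force: [0.6, 0.0, 0.5]
finger_gap: -0.0
```

drive_tool([
  [[-10,-5,20],0],
  [[-20,-10,40],0],
  [[-30,-20,60],0],
  [[-40,-30,75],0],
  [[-50,-35,80],0],
  [[-55,-40,80],0],
  [[-60,-40,80],0],
  [[-60,-40,80],0],
])

```text
time: 24.42
tool_pos: [537.2, -137.3, 304.7]
tcp_rot: [180.0, -0.1, 163.1]
ft_force: [0.1, -0.3, -0.2]
finger_gap: 0.0
```

```bash
python3 lev.py w15
python3 - <<'E'
from bench import r
from h import *
s=shot(r,"scene");crop(s,260,190,400,295,"c15",5.7)
E
```

```text
24.4167 [ 537.18140372 -137.28853792  304.71381699] [ 0.079756   -0.29967768 -0.19007009] [ 1.79988049e+02 -1.26960193e-01  1.63146494e+02]
axis ang 88.41647050036221
paddle ang 93.6610351820006 40.14146905316382
```

View pics/w15.png

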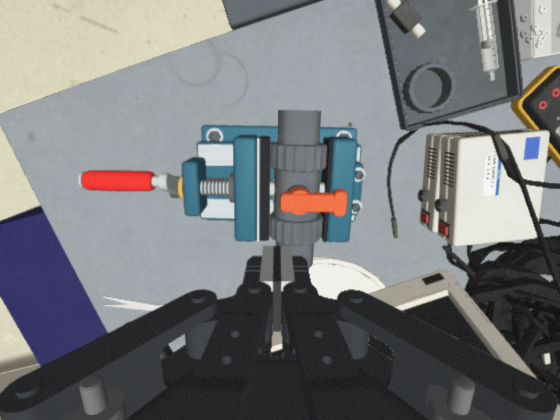

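View pics/c15.png

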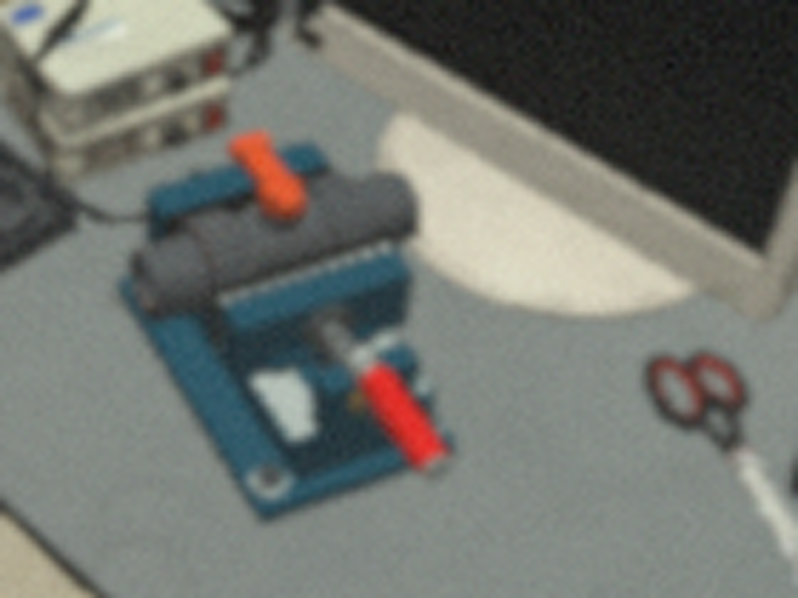

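The lever is across the pipe (88°), the valve is square and level between both jaws, and the crank hasn't moved since release. The robot touches nothing, so I'm handing in.

Run:
```python
from bench import r
print(r.sense()["qd"].round(2)); print(r.hand_in())
```

```text
[ 0.38  0.41 -0.63 -0.06  0.05 -0.06]
the job is handed in; nothing more can be done
None
```

I cranked the vise shut holding the red sleeve throughout, let go, and pushed the orange lever a quarter turn to its stop. I handed in at about 24.5 s; hand-in gives no verdict.

- **Grip:** The crank went from about 2.2 to 12.7 rad, and both jaws touched at about 11.9 rad. I stopped when the sleeve force reached 13.9 N, which I estimate as 140–160 N on the valve, under the 200 N crush limit.
- **Lever:** The push force rose to 12 N at the stop, and the last picture puts the lever at about 88° (1.54 rad), above the 1.4 rad needed.
- **Last checks:** The last pictures show the valve upright and square between the jaws. The robot is clear, with near-zero wrist force, and the crank has stayed put since just after release. The scissors look untouched, but I did not measure the bystanders; the hand only worked near the vise.
- **Not confirmed:** The grip left after letting go was not measured. The crank sprang back about 0.55 rad. My two estimates put the remaining grip at about 45 N and about 80 N, against your stated 60–75 N, so the lower one clears the required 40 N only narrowly.

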